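# Load a downlight on the lamp tester and bring the inner level knob up to the limit ring

## Robot

A 7-joint arm with a two-finger parallel gripper is mounted at the origin on the work surface. World frame = base frame: x ahead of the robot, y to its left, z up, the work surface at z = 0. Lengths are in m, angles in rad, forces in N, time in s.
With the tool pointing down it reaches from about 0.4 to 0.9 m from the base axis. Payload 5.5 kg.
Tool frame: the origin (TCP) lies at the very end of the fingers, on their centre line; the grasp point (between the pads) lies 19 mm behind it; z points along the fingers, y is the line along which they close (so a half turn about z gives the same grasp; the last joint's range is limited). The gripper opens to 92 mm and grips with 3 to 60 N. Pads are 19 mm wide; open, the fingers measure 130 mm over their backs; the gripper's body (75 mm by 190 mm) begins 47 mm behind the grasp point.
Start: joints at [-0.948, 0.501, -0.427, 1.55, 0.221, 1.138, -0.21], TCP at [0.229, 0.608, 0.227] pointing down, gripper open.
Joint ranges: [-2.88, 2.88], [-0.31, 2.03], [-1.54, 1.56], [0.2, 2.42], [-1.41, 4.55], [0.19, 2.02], [-2.57, 2.57]. Speed limits (rad/s): [2.57, 2.57, 3.14, 3.14, 3.14, 3.14, 3.14].

## Interface

Orientations are given as a unit quaternion [w, x, y, z].
In Python, from cell import monitor, imaging, ticket gives the robot as it stands.
- The arm moves only by the tool send_rows, never from a script. Its argument "increments" is a list of rows, each a list of 3 entries, a list of its own where there are three numbers: the shift along the tool's x, y, z in mm, then the turn about the tool's z in rad, then the opening, from 0 (shut) to 1 (fully open). In form: [[[tx, ty, tz], turn, jaw], ...]. A call has 1 to 5 rows; each row shifts and turns the commanded pose from where the row before left it, along the tool's axes as they then stand; what a row does not reach is not made up. A row lasts 1/12 s, in which the tool goes at most 41.7 mm and 7.16 degrees, less where a joint would pass 70% of its speed; a pose out of reach is approached as far as the arm can. A call with a gripper value outside its range is refused whole. The fingers move at their own pace and stop on an object; "grip_force" is the grip in N (left out, the last holds). Time passes only in rows, so rows that do not move let the fingers close. It gives the time, the measured TCP pose, the force, the opening and the grip force at its end, in the units of the state.
- monitor.state(): the state, without advancing time (a new reading comes with each control period).
- imaging.capture(name): name is "scene" or "top" or "wrist"; returns the picture (384x512x3 uint8, blue, green, red); there is no depth.
- imaging.calibration(name): a dict with "camera_matrix" (3x3 intrinsics, pixels), "k1" (the pictures are not rectified: a ray, as slopes to the right and down, at radius r is drawn at 1 + k1 r^2 times it, then the intrinsics apply), "cam_to_world" (4x4, takes a point from camera to world coordinates); the wrist camera has in their place "hand_eye" (4x4, takes a point from camera to tool coordinates, whose origin is the TCP and whose axes are the flange's). Camera axes: x right, y up, looking along -z (the intrinsics and any distortion apply to the point x, -y, -z); pixel columns grow to the right and rows downward; lengths in m; the calibration is good to about 2 mm. A picture is of the moment at which its call begins: read the wrist's pose just before it. calibration takes no time and is no camera call.
- ticket.hand_in(): hands the job in; it is judged then, once.
The state is a dict: "time": time; "q": joint angles; "joint_vel": joint speeds; "joint_efforts": joint torques, N m; "tool_pos": TCP position; "eef_rot": TCP orientation; "ft_force": force on the tool from outside, world axes, zero at the start; "wrist_torque": the same for the moment, N m; "gripper_width": finger opening in m; "gripper_force": force on a finger pad.
Only numpy, scipy, OpenCV 4.12 (cv2) and the standard library are available. Lean on these libraries where they do the work, as an engineer would, in place of code of your own. Each camera call takes 0.05 s, during which the arm holds its last target. There are 200 camera calls.

## Task

Set the downlight that stands upright on its domed back gently down into the dished test cup, so that it sits fully home and upright, and let go of it. Only then turn the tester's inner bar knob clockwise until its pointed end lines up with the tab of the ring knob around it, without shifting that ring. Leave everything else on the shelf where it is.

Things in the scene. Friction and masses are not known exactly. Their poses are not given: they have to be found in the camera images.
- lamp: white downlight to load, loose, round, 95 mm tall, 0.12 to 0.26 kg, standing lens up on its domed back between breaker and junction box. Origin: centre of its underside, z up. Flat foot 34 mm across; dome flares as a cone to 60 mm across at 16 mm up; from 29 mm up to the top a plain cylinder 56 mm across (grip it there). Starts left or right of the tester
- cup_seat (a point): point on the fixed test cup's axis (z up) where the lamp's origin rests on the 38 mm wide flat floor of the dish, 26 mm above the shelf. The cup is an aluminium dish on a dark steel plate 110 mm square, 12 mm thick. Its conical hollow guides the dome home (1 mm play); rim 86 mm across, 26 mm above this point. It stands on the other side of the tester from the lamp
- panel: sloping face of the tester's fixed grey control unit, 200 mm up the slope, 186 mm wide, 50 mm thick, tilted 28 degrees from level, low edge nearest the robot; top edge 145 mm above the shelf. Origin: on the axis of the two concentric knobs, in the face, 96 mm above the shelf. z: the knobs' axis, out of the face; x: straight up the slope; y: to the left
- level (a joint): angle (rad) of inner knob; 0: point aims up the slope (panel +x); grows clockwise facing the panel (pointer at cos q, -sin q in panel x, y); stops at +-2.36. Friction 0.05 N m, stays put. An upright bar, parallel sides 16 mm apart from 26 mm behind the axis to 20 mm ahead, then pointed; 21 to 61 mm above the face (42 mm proud of the ring). A thin nose at its foot reaches 39 mm
- limit (a joint): angle (rad) of the outer ring knob, same zero and direction: when both values are equal the inner pointer lines up with the ring's tab. Ring 92 mm in diameter (97 over its ribs), top 19 mm above the panel face, one tab reaching 63 mm from the axis. Turns easily (0.04 N m) if touched; must keep its setting
- level_pointer (a point): tip of the inner knob's pointer, 39 mm from the axis and 24 mm above the panel face; x points along the pointer outwards, z along the knobs' axis
- limit_tab (a point): outer end of the ring's tab, 63 mm from the axis and 19 mm above the panel face; x points outwards along the tab, z along the knobs' axis
- breaker: orange circuit breaker, loose bystander, 54 (x) by 85 (y) mm, 75 mm high, beside the lamp. Origin under its centre
- junction: round white junction box, loose bystander, 72 mm across, 56 mm high, on the other side of the lamp. Origin under its centre
- capsule0: glass halogen capsule lying along its x axis, 76 mm long over the pins, 22 mm wide, 18 mm high, loose bystander near the cup. Origin under its middle
- capsule1: second glass halogen capsule, the same, on the other side of the cup
- fallen: another downlight, with a wide flange 90 mm across, lying on its side at the back left, 67 mm long along y, 90 mm high, loose bystander. Origin under its middle
- screwdriver: screwdriver 190 mm long, lying along its x axis at the back right, loose bystander, under 40 mm high
There are look-alikes about, which are no part of the job. Leave any blue look-alike of the lamp alone. Leave any red look-alike of the part that bears cup_seat alone.

How it is judged:
By the outcome, as a careful person would: the job done as asked, in the order asked, and still so for the second after the job is handed in, with the robot touching nothing.
It also fails if it takes over 72 s, if anything falls off the work surface, if the arm or the gripper's body presses on something with over 40 N, if the wrist force passes 120 N, or if a joint passes its speed limit or range.

## Working session

There is one attempt and no reset: what is moved stays moved. The work goes in short steps, Python scripts to look and compute and a tool call to move; the robot and the scene stay as the last step left them, time stands still between calls to the robot, and variables do not carry over. Pictures are saved under pics/ and viewed, at most 10 in all, crops included, and the job is handed in when it is done.

Besides the shell and the picture viewer there is one more tool, called after "Call:" as name(argument=value, ...) on one line, values as JSON. send_rows: Moves the arm, as the interface text tells. Its arguments: {"type":"object","properties":{"increments":{"type":"array"},"grip_force":{"type":"number"}},"required":["increments"]}

```bash
mkdir -p pics
cat > h.py <<'E'
import numpy as np, cv2
from cell import monitor, imaging, ticket
from scipy.spatial.transform import Rotation as R
def T_tool(s):
    T=np.eye(4); w,x,y,z=s['eef_rot']; T[:3,:3]=R.from_quat([x,y,z,w]).as_matrix(); T[:3,3]=s['tool_pos']; return T
def pose(name,s=None):
    c=imaging.calibration(name)
    return np.array(c['cam_to_world']) if 'cam_to_world' in c else T_tool(s or monitor.state())@np.array(c['hand_eye'])
def ray(name,u,v,T):
    c=imaging.calibration(name);K=np.array(c['camera_matrix'])
    p=cv2.undistortPoints(np.array([[[u,v]]],float),K,np.array([c['k1'],0,0,0.]))[0,0]
    d=T[:3,:3]@np.array([p[0],-p[1],-1]); return T[:3,3],d/np.linalg.norm(d)
def at_z(name,u,v,z,T):
    o,d=ray(name,u,v,T); return o+d*(z-o[2])/d[2]
def tri(rs):
    A=0;b=0
    for o,d in rs:
        P=np.eye(3)-np.outer(d,d);A=A+P;b=b+P@o
    x=np.linalg.solve(A,b); return x,[np.linalg.norm((np.eye(3)-np.outer(d,d))@(x-o)) for o,d in rs]
def proj(name,p,T):
    c=imaging.calibration(name);K=np.array(c['camera_matrix'])
    q=np.linalg.inv(T)@np.append(p,1); q=np.array([[q[0]/-q[2],-q[1]/-q[2],1]])
    return cv2.projectPoints(q,np.zeros(3),np.zeros(3),K,np.array([c['k1'],0,0,0.]))[0].ravel()
E
python3 - <<'E'
from h import *
s=monitor.state();print(s)
a=imaging.capture('scene');b=imaging.capture('top')
cv2.imwrite('pics/scene0.png',a);cv2.imwrite('pics/top0.png',b)
for n in('scene','top','wrist'):print(n,imaging.calibration(n))
cv2.imwrite('pics/a.png',cv2.resize(a,(800,600),interpolation=3));cv2.imwrite('pics/b.png',cv2.resize(b,(800,600),interpolation=3))
E
```

```text
{'time': 0.0, 'q': array([-0.94781311,  0.50183431, -0.42678513,  1.55143302,  0.22078757,
        1.13826189, -0.21028689]), 'joint_vel': array([ 0.00019018,  0.00103979, -0.00077554,  0.00097421, -0.00048656,
       -0.00081356,  0.00257456]), 'joint_efforts': array([ 5.24756456e-05, -5.66579854e+01, -5.81681058e+00, -2.79118770e+01,
       -6.88337116e-02,  3.06769868e-02,  1.75243372e-04]), 'tool_pos': array([0.22864627, 0.60773223, 0.22569334]), 'eef_rot': array([-2.08172785e-04,  1.78896274e-01,  9.83867488e-01, -9.19292554e-04]), 'ft_force': array([-0.22760966, -0.62127321, -0.8518691 ]), 'wrist_torque': array([-0.04379209,  0.02895766, -0.00489617]), 'gripper_force': 0.0, 'gripper_width': 0.09197032411017285}
scene {'camera_matrix': array([[350.26921399,   0.        , 258.27400703],
       [  0.        , 350.26921399, 189.67061854],
       [  0.        ,   0.        ,   1.        ]]), 'k1': -0.06320705770938513, 'cam_to_world': array([[ 0.86617049, -0.34737826,  0.35927292,  0.87693938],
       [ 0.49934007,  0.57252453, -0.65028852, -0.65329709],
       [ 0.02020353,  0.7426
[... 423 characters left out ...]
, -0.03531011],
       [-0.00738414,  0.23100864,  0.97292368,  1.33440688],
       [ 0.        ,  0.        ,  0.        ,  1.        ]])}
wrist {'camera_matrix': array([[291.00172777,   0.        , 258.94501701],
       [  0.        , 291.00172777, 195.25701846],
       [  0.        ,   0.        ,   1.        ]]), 'k1': -0.05260181341888431, 'hand_eye': array([[-2.64430214e-04,  9.53664866e-01,  3.00870826e-01,
         8.25783688e-02],
       [ 9.99999931e-01,  3.31085281e-04, -1.70552277e-04,
        -7.22797136e-04],
       [-2.62263616e-04,  3.00870760e-01, -9.53664887e-01,
        -1.57106910e-01],
       [ 0.00000000e+00,  0.00000000e+00,  0.00000000e+00,
         1.00000000e+00]])}
```

View pics/a.png

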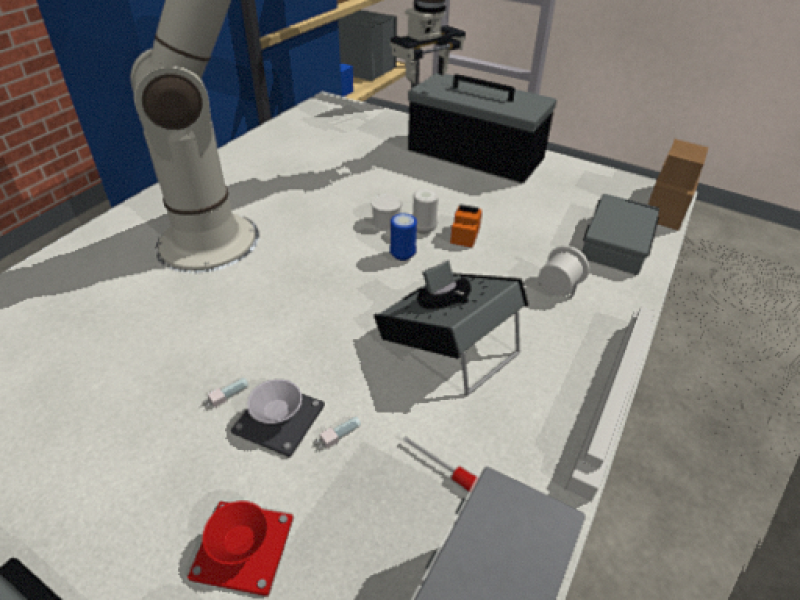

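View pics/b.png

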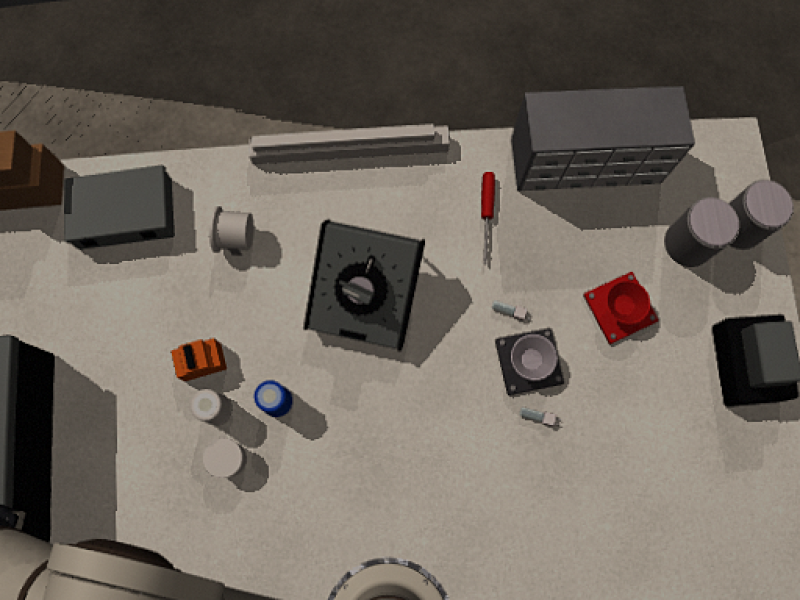

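Candidates (800x600 views). Lamp: white cylinder at scene (425,210), top (207,405), standing between the orange breaker (scene 467,225) and the round junction box (scene 386,212). Not it: the blue look-alike (scene 403,235; top 272,398), the fallen flanged light (scene 565,270) and the lilac cylinders (top 702,232 and 763,210). Cup: aluminium on a dark plate at scene (275,405), top (533,357). Not it: the red cup (top 630,305). Next, one close crop and a rough measurement.

Run:
```python
from h import *
a=cv2.imread('pics/scene0.png');b=cv2.imread('pics/top0.png')
def crop(im,x0,y0,w,h,W=400,H=300): return cv2.resize(im[y0:y0+h,x0:x0+w],(W,H),interpolation=cv2.INTER_CUBIC)
m=np.vstack([np.hstack([crop(a,220,110,100,75),crop(b,100,205,100,75)]),np.hstack([crop(a,140,230,80,60),crop(b,190,135,80,60)])])
cv2.imwrite('pics/c.png',m)
P={n:pose(n) for n in('scene','top')}
f=lambda x:(x+.5)*.64-.5
for n,s,t in [('lamp top',(426,198),(206,404)),('breaker',(467,212),(198,358)),('junc',(386,205),(223,458)),('blue',(403,220),(271,397)),('cup rim',(275,396),(535,357))]:
    x,e=tri([ray('scene',f(s[0]),f(s[1]),P['scene']),ray('top',f(t[0]),f(t[1]),P['top'])]);print(n,x.round(4),np.round(e,4))
```

```text
lamp top [0.4018 0.2961 0.084 ] [0.0006 0.0006]
breaker [0.4918 0.3171 0.0651] [0.0041 0.0041]
junc [0.3079 0.2772 0.0442] [0.0007 0.0007]
blue [0.4073 0.1796 0.0933] [0.0023 0.0023]
cup rim [ 0.4527 -0.2946  0.0571] [0.0026 0.0026]
```

View pics/c.png

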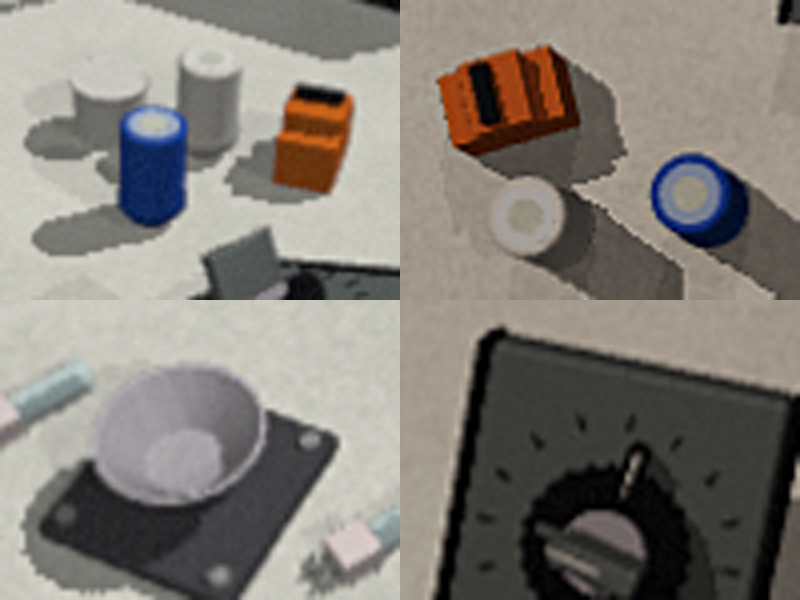

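The crop confirms the white lamp between breaker and junction box (top centre at scene native (272,124), top native (131,258)) and the aluminium cup on the dark plate. Next: lift and turn while planning the hover.

Call:
send_rows(increments=[[[0,0,-10],-0.115,1],[[0,0,-10],-0.115,1],[[0,0,-10],-0.115,1],[[0,0,-10],-0.115,1],[[0,0,-10],-0.115,1]])

```text
time: 0.52
tool_pos: [0.2288, 0.608, 0.2766]
eef_rot: [-0.0, -0.11, 0.994, -0.001]
ft_force: [-0.4, -0.0, 0.5]
gripper_width: 0.0919
gripper_force: 0.0
```

```bash
cat >> h.py <<'E'
def to(p,yaw_deg=None):
    """tool-frame shift (mm) to p, and turn (rad, tool z) to bring tool y to world angle yaw_deg (mod 180)"""
    s=monitor.state();T=T_tool(s);d=T[:3,:3].T@(np.array(p)-T[:3,3])*1000
    y=np.degrees(np.arctan2(T[1,1],T[0,1]))
    t=None if yaw_deg is None else np.radians(-((yaw_deg-y+90)%180-90))
    print('t',round(s['time'],2),'tcp',s['tool_pos'].round(4),'yaw',y.round(2),'shift',d.round(1),'turn',t,'q7',s['q'][6].round(2),'F',s['ft_force'].round(1),'w',s['gripper_width'].round(4))
E
python3 - <<'E'
from h import *
P={n:pose(n) for n in('scene','top')}
x,e=tri([ray('scene',271.9,124.2,P['scene']),ray('top',130.8,258.1,P['top'])]);print(x,e)
x,e=tri([ray('scene',140+180/5-.4,230+130/5-.4,P['scene']),ray('top',(535.5)*.64-.2,357.5*.64-.2,P['top'])]);print(x,e)
to([.402,.296,.27],102)
E
```

```text
[0.40063949 0.29522016 0.0939242 ] [np.float64(0.0004535289192340857), np.float64(0.0004535289192340814)]
[ 0.45278182 -0.29682263  0.05045936] [np.float64(0.0024985154547413333), np.float64(0.002498515454741436)]Traceback (most recent call last):
  File "<stdin>", line 5, in <module>
  File "h.py", line 29, in to
    print('t',round(s['time'],2),'tcp',s['tool_pos'].round(4),'yaw',y.round(2),'shift',d.round(1),'turn',t,'q7',s['q'][6].round(2),'F',s['ft_force'].round(1),'w',s['gripper_width'].round(4))
                                                                                                                                                                  ^^^^^^^^^^^^^^^^^^^^^^^^
AttributeError: 'float' object has no attribute 'round'
```

Call:
send_rows(increments=[[[0,-34,0],0,1],[[-10,-34,0],0,1],[[-11,-34,0],0,1],[[-11,-34,0],0,1],[[-11,-34,0],0,1]])

```text
time: 0.93
tool_pos: [0.3075, 0.4496, 0.2762]
eef_rot: [-0.0, -0.108, 0.994, -0.0]
ft_force: [0.4, -0.0, -0.3]
gripper_width: 0.0918
gripper_force: 0.0
```

Call:
send_rows(increments=[[[-11,-34,0],0,1],[[-11,-34,0],0,1],[[-11,-34,0],0,1],[[-11,-34,0],0,1],[[-11,-34,0],0,1]])

```text
time: 1.35
tool_pos: [0.3975, 0.2953, 0.2765]
eef_rot: [-0.0, -0.107, 0.994, -0.0]
ft_force: [0.7, -0.3, 0.2]
gripper_width: 0.0918
gripper_force: 0.0
```

```bash
sed -i "s/s\['gripper_width'\].round(4)/round(s['gripper_width'],4)/" h.py
python3 - <<'E'
from h import *
s=monitor.state();T=pose('wrist',s);im=imaging.capture('wrist');cv2.imwrite('pics/w0.png',im)
print(proj('wrist',[.4006,.2952,.094],T))
to([.4006,.2952,.27],102)
np.save('w0.npy',T)
cv2.imwrite('pics/d.png',cv2.resize(im,(800,600),interpolation=cv2.INTER_CUBIC))
E
```

```text
[258.46920437 178.33797576]
t 1.4 tcp [0.4023 0.2876 0.2761] yaw 101.81 shift [0.1 7.8 6.1] turn -0.0032478640154379426 q7 1.02 F [ 3.5 -5.4 -0.7] w 0.0917
```

View pics/d.png

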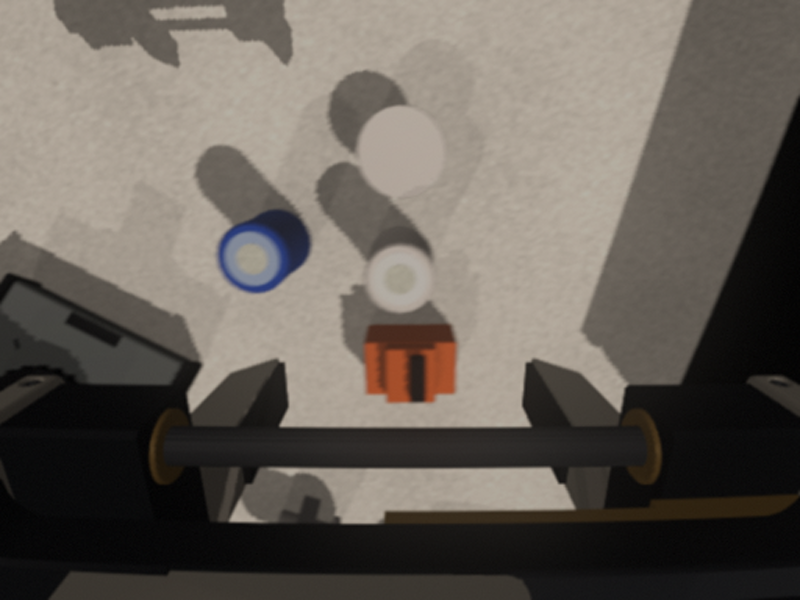

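Wrist view: lamp top at (400,278)/800-scale, where the measurement predicted it within ~3 mm; junction box (401,150), breaker (410,362), blue (253,257). I'll re-measure now that the arm is still, using the circle of the top.

```bash
cat >> h.py <<'E'
def circ(im,c,r,w=50):
    x0,y0=int(c[0])-w,int(c[1])-w; x0=max(x0,0);y0=max(y0,0)
    g=cv2.resize(cv2.cvtColor(im,cv2.COLOR_BGR2GRAY)[y0:y0+2*w,x0:x0+2*w],None,fx=4,fy=4,interpolation=2)
    h=cv2.HoughCircles(cv2.GaussianBlur(g,(5,5),0),cv2.HOUGH_GRADIENT,1,400,param1=80,param2=15,minRadius=int(4*r*.85),maxRadius=int(4*r*1.15))
    return None if h is None else (h[0,0]+np.array([.5,.5,0]))/4+np.array([x0-.5,y0-.5,0])
E
python3 - <<'E'
from h import *
s=monitor.state();T=pose('wrist',s);im=imaging.capture('wrist');cv2.imwrite('pics/w1.png',im)
p=proj('wrist',[.4006,.2952,.094],T);c=circ(im,p,21);print(p,c)
if c is not None: g=at_z('wrist',c[0],c[1],.095,T);print(g);to([*g[:2],.046],102)
E
```

```text
[266.38812981 175.85573698] [265.25       174.5         22.42499924]
[0.39902167 0.29344995 0.095     ]
t 1.45 tcp [0.4008 0.2905 0.2761] yaw 101.75 shift [  1.1   4.1 230.1] turn -0.004372822657681266 q7 1.02 F [0.8 0.3 0.7] w 0.0916
```

Call:
send_rows(increments=[[[1,4,25],0,1],[[0,0,35],0,1],[[0,0,35],0,1],[[0,0,35],0,1],[[0,0,25],0,1]])

```text
time: 1.87
tool_pos: [0.3937, 0.3001, 0.1189]
eef_rot: [-0.001, -0.108, 0.994, -0.001]
ft_force: [0.2, -0.2, 0.3]
gripper_width: 0.0916
gripper_force: 0.0
```

Call:
send_rows(increments=[[[0,0,25],0,1],[[0,0,25],0,1],[[0,0,20],0,1],[[0,0,5],0,1],[[0,0,0],0,1]])

```text
time: 2.28
tool_pos: [0.3938, 0.3003, 0.0452]
eef_rot: [-0.002, -0.108, 0.994, -0.001]
ft_force: [-0.1, 0.1, 0.1]
gripper_width: 0.0915
gripper_force: 0.0
```

Run:
```python
from h import *
to([.3998,.2943,.046],102)
```

```text
t 2.28 tcp [0.3938 0.3003 0.0452] yaw 102.37 shift [-4.6 -7.1 -0.9] turn 0.006387776159233234 q7 0.82 F [-0.1  0.1  0.1] w 0.0915
```

Call:
send_rows(increments=[[[-4.5,-7,0],0,1],[[0,0,0],0,1],[[0,0,0],0,1]])

```text
time: 2.53
tool_pos: [0.4029, 0.2951, 0.0481]
eef_rot: [0.001, -0.107, 0.994, 0.0]
ft_force: [0.3, 0.0, -0.8]
gripper_width: 0.092
gripper_force: 0.0
```

Call:
send_rows(grip_force=20, increments=[[[0,0,0],0,0.4],[[0,0,0],0,0.4],[[0,0,0],0,0.4],[[0,0,0],0,0.4],[[0,0,0],0,0.4]])

```text
time: 2.95
tool_pos: [0.4012, 0.2951, 0.0469]
eef_rot: [0.0, -0.107, 0.994, 0.0]
ft_force: [-1.3, -0.9, -0.9]
gripper_width: 0.0631
gripper_force: 0.0
```

Call:
send_rows(increments=[[[0,0,0],0,0.4],[[0,0,0],0,0.4],[[0,0,0],0,0.4],[[0,0,0],0,0.4],[[0,0,0],0,0.4]])

```text
time: 3.37
tool_pos: [0.4012, 0.295, 0.0467]
eef_rot: [-0.0, -0.107, 0.994, 0.0]
ft_force: [-0.6, 0.5, 1.2]
gripper_width: 0.0558
gripper_force: 19.9
```

Run:
```python
from h import *
s=monitor.state();print(s['gripper_force'],s['joint_vel'].round(3));to([.3998,.2943,.046],102)
```

```text
19.930451810359955 [ 0.001  0.001  0.    -0.     0.002  0.    -0.001]
t 3.37 tcp [0.4012 0.295  0.0467] yaw 102.33 shift [ 1.5 -0.4  0.7] turn 0.005799359980387389 q7 0.84 F [-0.6  0.5  1.2] w 0.0558
```

Call:
send_rows(increments=[[[0,0,-10],0,0.4],[[0,0,-25],0,0.4],[[0,0,-35],0,0.4],[[0,0,-35],0,0.4],[[0,0,-35],0,0.4]])

```text
time: 3.78
tool_pos: [0.4004, 0.2947, 0.1884]
eef_rot: [-0.001, -0.108, 0.994, -0.0]
ft_force: [0.8, 0.8, -1.1]
gripper_width: 0.0556
gripper_force: 19.9
```

Call:
send_rows(increments=[[[0,-10,-30],0,0.4],[[4,-20,-15],0,0.4],[[4,-30,-5],0,0.4],[[4,-30,0],0,0.4],[[4,-30,0],0,0.4]])

```text
time: 4.2
tool_pos: [0.4111, 0.1735, 0.2379]
eef_rot: [0.001, -0.108, 0.994, 0.0]
ft_force: [0.3, -1.0, -2.1]
gripper_width: 0.0557
gripper_force: 19.9
```

Call:
send_rows(increments=[[[4,-34,0],0,0.4],[[4,-34,0],0,0.4],[[4,-34,0],0,0.4],[[4,-34,0],0,0.4],[[4,-34,0],0,0.4]])

```text
time: 4.62
tool_pos: [0.4275, 0.0026, 0.2373]
eef_rot: [0.0, -0.108, 0.994, 0.0]
ft_force: [0.4, 0.4, -1.3]
gripper_width: 0.0556
gripper_force: 19.9
```

Call:
send_rows(increments=[[[4,-34,0],0,0.4],[[4,-34,0],0,0.4],[[4,-34,0],0,0.4],[[4,-34,0],0,0.4],[[4,-34,0],0,0.4]])

```text
time: 5.03
tool_pos: [0.4443, -0.1677, 0.2373]
eef_rot: [0.0, -0.108, 0.994, 0.0]
ft_force: [0.9, 0.9, -1.3]
gripper_width: 0.056
gripper_force: 19.9
```

Call:
send_rows(increments=[[[4,-30,0],0,0.4],[[4,-30,0],0,0.4],[[4,-20,0],0,0.4],[[0,0,0],0,0.4],[[0,0,0],0,0.4]])

```text
time: 5.45
tool_pos: [0.4495, -0.2479, 0.2368]
eef_rot: [-0.0, -0.106, 0.994, 0.0]
ft_force: [0.1, 0.1, -1.2]
gripper_width: 0.0561
gripper_force: 19.9
```

Run:
```python
from h import *
s=monitor.state();T=pose('wrist',s);im=imaging.capture('wrist');np.save('w2.npy',T)
print(s['gripper_force'],s['joint_vel'].round(3));to([.4528,-.2968,.14])
print(proj('wrist',[.4528,-.2968,.052],T),[proj('wrist',s['tool_pos']+[0,0,.048],T)])
b=imaging.capture('top');cv2.imwrite('pics/top1.png',b);cv2.imwrite('pics/w2.png',im)
cv2.imwrite('pics/e.png',cv2.resize(im,(800,600),interpolation=2))
```

```text
19.932358413934708 [-0.029 -0.012 -0.037  0.022 -0.008  0.001 -0.011]
t 5.5 tcp [ 0.4498 -0.2465  0.2367] yaw 102.31 shift [  7.8 -49.9  96.6] turn None q7 2.24 F [ 0.6 -0.3 -0.5] w 0.0558
[218.54436774 169.74932234] [array([259.45117814, 298.67438066])]
```

View pics/e.png

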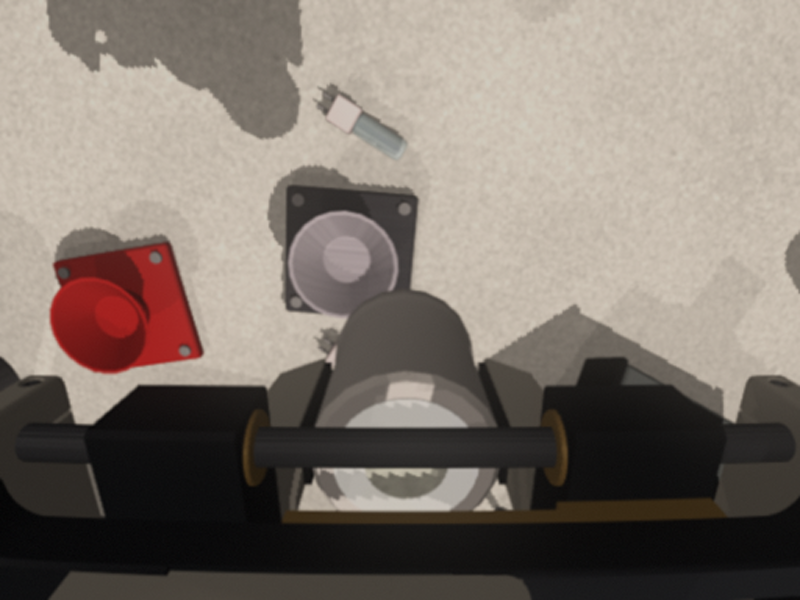

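Wrist view: aluminium cup rim centre (343.5,263.5), floor disc (347,259); red cup far left (110,310), capsule (365,125); lamp held upright, its top rim's far edge at about (405,373).

Run:
```python
from h import *
T=np.load('w2.npy');f=lambda x:(x+.5)*.64-.5
rim=at_z('wrist',f(343.5),f(263.5),.052,T);fl=at_z('wrist',f(347),f(259),.026,T)
print(rim,fl)
a=np.linspace(0,2*np.pi,72)
def ring(c,r): return np.array([proj('wrist',c+[r*np.cos(t),r*np.sin(t),0],T) for t in a])/.64+.3
for c,r in (([.4528,-.2968,.052],.043),(rim,.043),(fl,.019)):
    k=ring(np.array(c),r);print(k.min(0).round(),k.max(0).round())
s=monitor.state();tp=np.array(s['tool_pos'])
for h in(-.0467,-.0467+.029,.0483):
  for r in (.017,.028,.03):
    k=ring(tp+[0,0,h],r);print(h,r,k.min(0).round(),k.max(0).round())
to([*((rim+fl)/2)[:2],.14])
```

```text
[ 0.45096351 -0.29575997  0.052     ] [ 0.45289622 -0.29587497  0.026     ]
[286. 209.] [398. 318.]
[288. 207.] [400. 317.]
[324. 236.] [370. 281.]
-0.0467 0.017 [374. 310.] [444. 376.]
-0.0467 0.028 [351. 288.] [467. 395.]
-0.0467 0.03 [347. 284.] [471. 399.]
-0.017699999999999997 0.017 [370. 332.] [450. 405.]
-0.017699999999999997 0.028 [344. 307.] [476. 427.]
-0.017699999999999997 0.03 [339. 302.] [481. 431.]
0.0483 0.017 [353. 418.] [472. 518.]
0.0483 0.028 [315. 382.] [511. 546.]
0.0483 0.03 [308. 375.] [518. 551.]
t 5.55 tcp [ 0.45   -0.2457  0.2367] yaw 102.39 shift [  8.9 -49.4  96.6] turn None q7 2.24 F [ 0.2 -0.4 -1.2] w 0.0555
```

Call:
send_rows(increments=[[[2,-12,10],0.1,0.4],[[2,-12,10],0.1,0.4],[[2,-12,10],0.1,0.4],[[2,-10,10],0.1,0.4],[[0,0,0],0,0.4]])

```text
time: 5.97
tool_pos: [0.4438, -0.293, 0.195]
eef_rot: [-0.002, 0.094, 0.996, 0.0]
ft_force: [-1.0, 0.3, -0.8]
gripper_width: 0.0556
gripper_force: 19.9
```

Call:
send_rows(increments=[[[0,0,10],0,0.4],[[0,0,0],0,0.4],[[0,0,0],0,0.4]])

```text
time: 6.22
tool_pos: [0.4458, -0.2915, 0.1865]
eef_rot: [-0.0, 0.09, 0.996, 0.001]
ft_force: [-0.0, 0.3, -1.9]
gripper_width: 0.056
gripper_force: 19.9
```

Run:
```python
from h import *
T=T_tool(monitor.state());c=np.array([.4522,-.2963,.14])-.0017*T[:3,0];print(c);to(c)
```

```text
[ 0.45387233 -0.29660548  0.13999883]
t 6.22 tcp [ 0.4458 -0.2915  0.1865] yaw 79.65 shift [-8.9 -3.7 46.5] turn None q7 1.95 F [-0.   0.3 -1.9] w 0.056
```

Call:
send_rows(increments=[[[-4,-2,15],0,0.4],[[-4,-2,20],0,0.4],[[0,0,20],0,0.4],[[0,0,10],0,0.4],[[0,0,0],0,0.4]])

```text
time: 6.63
tool_pos: [0.4514, -0.2969, 0.1198]
eef_rot: [-0.002, 0.091, 0.996, 0.001]
ft_force: [-0.5, 0.3, -1.5]
gripper_width: 0.0562
gripper_force: 19.9
```

Call:
send_rows(increments=[[[0,0,0],0,0.4],[[0,0,0],0,0.4]])

```text
time: 6.8
tool_pos: [0.4535, -0.2988, 0.1229]
eef_rot: [0.001, 0.092, 0.996, -0.0]
ft_force: [-0.2, -0.4, -1.2]
gripper_width: 0.0557
gripper_force: 19.9
```

Run:
```python
from h import *
T=T_tool(monitor.state());c=np.array([.4522,-.2963,.0727])-.0017*T[:3,0];to(c)
```

```text
t 6.8 tcp [ 0.4535 -0.2988  0.1229] yaw 79.45 shift [ 0.1  2.3 50.2] turn None q7 1.96 F [-0.2 -0.4 -1.2] w 0.0557
```

Now down gently, watching the force.

Call:
send_rows(increments=[[[0,2,8],0,0.4],[[0,0,8],0,0.4],[[0,0,8],0,0.4],[[0,0,6],0,0.4],[[0,0,5],0,0.4]])

```text
time: 7.22
tool_pos: [0.4524, -0.2963, 0.0856]
eef_rot: [-0.001, 0.092, 0.996, 0.0]
ft_force: [-0.1, 0.5, -1.0]
gripper_width: 0.0562
gripper_force: 19.9
```

Call:
send_rows(increments=[[[0,0,3],0,0.4],[[0,0,3],0,0.4],[[0,0,2],0,0.4],[[0,0,1],0,0.4],[[0,0,0],0,0.4]])

```text
time: 7.63
tool_pos: [0.4529, -0.2967, 0.0776]
eef_rot: [-0.0, 0.092, 0.996, 0.0]
ft_force: [-0.3, -0.2, -2.4]
gripper_width: 0.0556
gripper_force: 19.9
```

Call:
send_rows(increments=[[[0,0,1],0,0.4],[[0,0,1],0,0.4],[[0,0,1],0,0.4],[[0,0,0.5],0,0.4],[[0,0,0],0,0.4]])

```text
time: 8.05
tool_pos: [0.4531, -0.2966, 0.0742]
eef_rot: [0.0, 0.092, 0.996, 0.0]
ft_force: [0.6, 0.2, -1.6]
gripper_width: 0.056
gripper_force: 19.9
```

Call:
send_rows(increments=[[[0,0,0.5],0,0.4],[[0,0,0.5],0,0.4],[[0,0,0],0,0.4],[[0,0,0],0,0.4]])

```text
time: 8.38
tool_pos: [0.4535, -0.2965, 0.0735]
eef_rot: [0.0, 0.092, 0.996, -0.0]
ft_force: [1.0, 0.2, 1.0]
gripper_width: 0.0559
gripper_force: 19.9
```

Call:
send_rows(increments=[[[0,0,0.5],0,0.4],[[0,0,0.5],0,0.4],[[0,0,0],0,0.4],[[0,0,0],0,0.4]])

```text
time: 8.72
tool_pos: [0.454, -0.2965, 0.0727]
eef_rot: [0.001, 0.092, 0.996, -0.0]
ft_force: [2.3, 2.4, 4.5]
gripper_width: 0.0557
gripper_force: 19.9
```

Call:
send_rows(grip_force=4, increments=[[[0,0,0],0,0.4],[[0,0,0],0,0.4],[[0,0,0],0,0.62],[[0,0,0],0,0.7],[[0,0,0],0,0.85]])

```text
time: 9.13
tool_pos: [0.4517, -0.2968, 0.0715]
eef_rot: [-0.001, 0.093, 0.996, 0.0]
ft_force: [0.1, 0.0, -0.1]
gripper_width: 0.0662
gripper_force: 0.0
```

Call:
send_rows(increments=[[[0,0,0],0,0.95],[[0,0,0],0,0.95],[[0,0,0],0,0.95],[[0,0,0],0,0.95],[[0,0,0],0,0.95]])

```text
time: 9.55
tool_pos: [0.4529, -0.2967, 0.0722]
eef_rot: [-0.0, 0.092, 0.996, 0.0]
ft_force: [-0.1, 0.4, 0.8]
gripper_width: 0.087
gripper_force: 0.0
```

Call:
send_rows(increments=[[[0,0,-10],0,0.95],[[0,0,-25],0,0.95],[[0,0,-35],0,0.95],[[0,0,-40],0,0.95],[[0,0,-40],0,0.95]])

```text
time: 9.97
tool_pos: [0.4522, -0.2963, 0.2242]
eef_rot: [-0.0, 0.092, 0.996, 0.0]
ft_force: [1.6, -0.8, 0.5]
gripper_width: 0.0874
gripper_force: 0.0
```

Call:
send_rows(increments=[[[0,0,-40],0,0.95],[[0,0,-15],0,0],[[0,0,0],0,0],[[0,0,0],0,0]])

```text
time: 10.3
tool_pos: [0.4534, -0.2969, 0.279]
eef_rot: [0.001, 0.092, 0.996, -0.001]
ft_force: [-0.4, 1.3, -0.9]
gripper_width: 0.0716
gripper_force: 0.0
```

Run:
```python
from h import *
im={}
for n in('scene','top','wrist'):
    s=monitor.state();T=pose(n,s);np.save(n+'3.npy',T);im[n]=imaging.capture(n);cv2.imwrite(f'pics/{n}3.png',im[n])
    for z in(.026,.121):print(n,z,proj(n,[.4525,-.2965,z],T))
to([.6,0,.3])
def crop(i,x0,y0,w,h): return cv2.resize(i[y0:y0+h,x0:x0+w],(400,300),interpolation=2)
m=np.vstack([np.hstack([crop(im['scene'],140,210,80,60),crop(im['top'],310,195,80,60)]),np.hstack([crop(im['scene'],230,150,120,90),crop(im['top'],190,135,80,60)])])
cv2.imwrite('pics/f.png',m)
```

```text
scene 0.026 [175.9754923  261.71433282]
scene 0.121 [170.16775048 236.75507851]
top 0.026 [340.169827   229.60521475]
top 0.121 [346.51249039 223.70055178]
wrist 0.026 [258.93643627 165.1085951 ]
wrist 0.121 [259.01974386 182.23266065]
t 10.45 tcp [ 0.452  -0.296   0.2757] yaw 79.42 shift [-91.1 318.1 -24.2] turn None q7 1.94 F [0.5 0.5 0. ] w 0.0599
```

View pics/f.png

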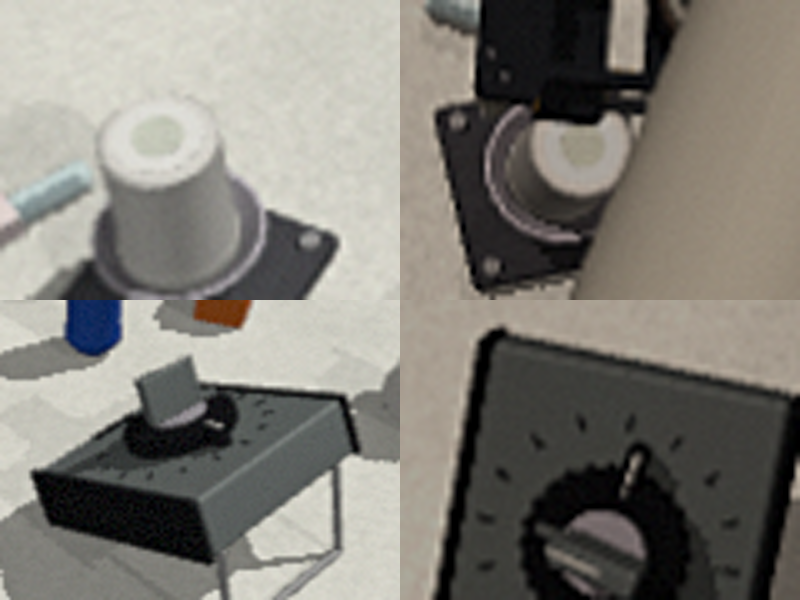

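Scene and top crops: lamp upright and centred in the cup, its top at native scene (172,237) against (170,237) expected and top (346,225) against (347,224), so it's fully home. Now the tester.

Run:
```python
from h import *
f=lambda x:(x+.5)*.64-.5
T=pose('top')
for (u,v),z in [((328,221),.145),((424,241),.145),((401,349),.051),((305,327),.051),((360,290),.115),((363,288),.105)]:
    print(u,v,at_z('top',f(u),f(v),z,T).round(4))
to([.56,.05,.31],90)
```

```text
328 221 [0.7042 0.06   0.145 ]
424 241 [ 0.6553 -0.1067  0.145 ]
401 349 [ 0.4834 -0.0548  0.051 ]
305 327 [0.5361 0.1189 0.051 ]
360 290 [0.5822 0.0114 0.115 ]
363 288 [0.5882 0.0062 0.105 ]
t 10.45 tcp [ 0.452  -0.296   0.2757] yaw 79.42 shift [-42.5 359.9 -34. ] turn -0.184651275769543 q7 1.94 F [0.5 0.5 0. ] w 0.0599
```

Call:
send_rows(increments=[[[-5,20,-15],0.1,0],[[-5,35,-15],0,0],[[-5,35,-5],0,0],[[-5,35,0],0,0],[[-5,35,0],0,0]])

```text
time: 10.87
tool_pos: [0.52, -0.1476, 0.3111]
eef_rot: [-0.001, 0.142, 0.99, 0.0]
ft_force: [0.7, -0.8, -0.3]
gripper_width: 0.0265
gripper_force: 0.0
```

Call:
send_rows(increments=[[[-5,35,0],0,0],[[-5,35,0],0,0],[[-5,35,0],0,0],[[-5,35,0],0,0],[[-5,15,0],0,0]])

```text
time: 11.28
tool_pos: [0.5877, -0.0009, 0.3102]
eef_rot: [-0.002, 0.139, 0.99, 0.001]
ft_force: [0.2, 1.1, 0.3]
gripper_width: 0.0005
gripper_force: 0.0
```

Call:
send_rows(increments=[[[0,0,0],0,0],[[0,0,0],0,0],[[0,0,0],0,0]])

```text
time: 11.53
tool_pos: [0.5868, -0.0094, 0.311]
eef_rot: [-0.001, 0.143, 0.99, -0.001]
ft_force: [-0.3, -0.9, -0.4]
gripper_width: 0.0006
gripper_force: 0.0
```

Run:
```python
from h import *
s=monitor.state();T=pose('wrist',s);np.save('w4.npy',T);im=imaging.capture('wrist');cv2.imwrite('pics/w4.png',im)
to([.56,.0,.31],73)
p=proj('wrist',[.5907,.0073,.096],T);print(p)
x0=int(np.clip(p[0]-100,0,312));y0=int(np.clip(p[1]-75,0,234));print(x0,y0)
cv2.imwrite('pics/g.png',cv2.resize(im[y0:y0+150,x0:x0+200],(800,600),interpolation=2))
```

```text
t 11.58 tcp [ 0.5869 -0.0099  0.3114] yaw 73.52 shift [28.6  1.8  1.4] turn 0.009032746031140694 q7 1.23 F [-0.8  0.   0. ] w 0.0006
[272.83166621 169.44627777]
172 94
```

View pics/g.png

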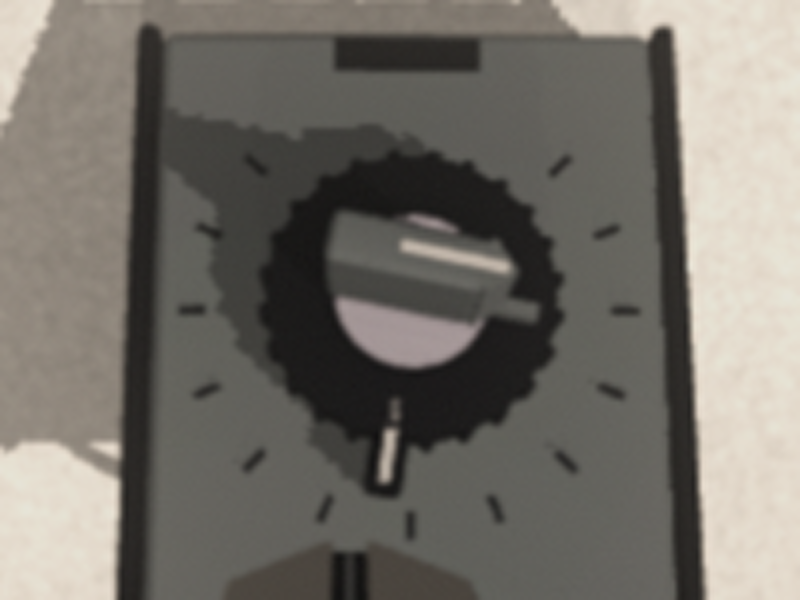

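Wrist crop (4x): panel ticks ring centred at (408,310) with 0 tick at (410,523) (image down is up-slope, right is panel +y). The knob's nose tip is at (540,311), so pointing to panel left. The ring's tab end is at (382,495), slightly right of up-slope. Clockwise means right to down here. I'll fit the panel.

```bash
cat > pan.py <<'E'
from h import *
from scipy.optimize import least_squares
S=np.radians(28)
def frame(x,y,az,z=.096):
    ex=np.array([np.cos(az)*np.cos(S),np.sin(az)*np.cos(S),np.sin(S)]);ey=np.array([-np.sin(az),np.cos(az),0]);ez=np.cross(ex,ey)
    F=np.eye(4);F[:3,:3]=np.c_[ex,ey,ez];F[:3,3]=[x,y,z];return F
def pt(F,r,q,h): return (F@np.array([r*np.cos(q),-r*np.sin(q),h,1]))[:3]
E
python3 - <<'E'
from pan import *
T=np.load('w4.npy')
nat=lambda p:np.array([172+(p[0]+.5)/4-.5,94+(p[1]+.5)/4-.5])
R_=[(410,523),(497,508),(567,460),(611,391),(625,310),(607,231),(560,165)]
L_=[(325,508),(254,460),(206,391),(191,310),(208,231),(256,165)]
tk=[(p,-i*np.pi/8) for i,p in enumerate(R_)]+[(p,(i+1)*np.pi/8) for i,p in enumerate(L_)]
def res(v,full=False):
    F=frame(*v[:3],v[6]);o=[proj('wrist',pt(F,v[3],q,0),T)-nat(p) for p,q in tk]
    o.append(proj('wrist',pt(F,.039,v[4],.0225),T)-nat((540,311)));o.append(proj('wrist',pt(F,.063,v[5],.017),T)-nat((382,494)))
    return np.append(np.ravel(o),(v[6]-.096)/.0015)
r=least_squares(res,[.59,.007,-.29,.075,-1.4,.1,.096]);v=r.x
print(v.round(4),'az deg',np.degrees(v[2]),'rms',np.sqrt(np.mean(r.fun**2)));print(r.fun.round(2))
np.save('panel.npy',v)
F=frame(*v[:3],v[6])
q=v[4]
for h in(.021,.061):
  for rr,ss in((-.026,.008),(-.026,-.008),(.020,.008),(.020,-.008)):
    p=(F@np.array([rr*np.cos(q)-ss*np.sin(q),-rr*np.sin(q)-ss*np.cos(q),h,1]))[:3];print(h,rr,ss,p.round(4),((proj('wrist',p,T)+.5-[172,94])*4).round())
E
```

```text
[ 0.5928  0.0081 -0.2869  0.0708 -1.3973  0.1509  0.0962] az deg -16.43676753392936 rms 0.33460414133625105
[ 0.21  0.79 -0.16  0.27  0.06  0.24  0.31 -0.16  0.04 -0.2  -0.44 -0.2
 -0.83 -0.05 -0.01  0.27 -0.23  0.22  0.15 -0.21  0.28 -0.28  0.65 -0.3
  0.51 -0.14 -0.54 -0.08  0.03 -0.21  0.12]
0.021 -0.026 0.008 [ 0.5786 -0.0159  0.1163] [325. 302.]
0.021 -0.026 -0.008 [ 0.566  -0.0093  0.1089] [334. 253.]
0.021 0.02 0.008 [0.5981 0.0256 0.12  ] [473. 327.]
0.021 0.02 -0.008 [0.5856 0.0322 0.1126] [481. 278.]
0.061 -0.026 0.008 [ 0.5606 -0.0106  0.1516] [322. 262.]
0.061 -0.026 -0.008 [ 0.548  -0.004   0.1442] [332. 208.]
0.061 0.02 0.008 [0.5801 0.0309 0.1554] [488. 290.]
0.061 0.02 -0.008 [0.5676 0.0375 0.148 ] [496. 235.]
```

Fit rms is 0.33 px: axis (0.593, 0.008, 0.096), up-slope azimuth −16.4°, level −1.397, limit +0.151. So it needs about 1.55 rad clockwise. The plan is to push the pointed half's counter-clockwise face with the closed fingers' −x face, turning with the bar and keeping well above the ring.

```bash
cat >> pan.py <<'E'
v=np.load('panel.npy') if __import__('os').path.exists('panel.npy') else None
def wp(q,gap,z,r=.020):
    F=frame(*v[:3],v[6]);d=np.array([np.cos(q),-np.sin(q),0]);n=np.array([np.sin(q),np.cos(q),0])
    E=(F@np.append(r*d+.008*n+[0,0,.061],1))[:3];D=F[:3,:3]@d;a=np.arctan2(D[1],D[0])
    c=E+(.0095+gap)*np.array([np.cos(a+np.pi/2),np.sin(a+np.pi/2),0]);c[2]=z
    return c,np.degrees(a)
def rows(ws):
    s=monitor.state();p=np.array(s['tool_pos']);T=T_tool(s);y=np.arctan2(T[1,1],T[0,1])
    print('t',round(s['time'],2),p.round(4),'yaw',np.degrees(y).round(1),'F',s['ft_force'].round(1),'q7',s['q'][6].round(2))
    for c,a in ws:
        X=np.array([-np.sin(y),np.cos(y)]);Y=np.array([np.cos(y),np.sin(y)]);d=(c-p)*1000
        t=-((np.radians(a)-y+np.pi/2)%np.pi-np.pi/2)
        print([[round(float(d[:2]@X),1),round(float(d[:2]@Y),1),round(float(-d[2]),1)],round(float(t),3),0]);p=c;y-=t
E
python3 - <<'E'
from pan import *
for g,z in((.025,.2),(.025,.13)):print(wp(-1.397,g,z))
rows([wp(-1.397,.025,.2),wp(-1.397,.025,.13)])
E
```

```text
(array([0.53636963, 0.05222391, 0.2       ]), np.float64(64.75154991085377))
(array([0.53636963, 0.05222391, 0.13      ]), np.float64(64.75154991085377))
t 11.58 [ 0.5869 -0.0099  0.3114] yaw 73.5 F [-0.8  0.   0. ] q7 1.23
[[66.0, 45.2, 111.4], 0.153, 0]
[[0.0, 0.0, 70.0], -0.0, 0]
```

Call:
send_rows(increments=[[[16,11,20],0,0],[[17,11,25],0,0],[[17,12,30],0,0],[[16,11,30],0.075,0],[[0,0,6],0.078,0]])

```text
time: 12.0
tool_pos: [0.5308, 0.0555, 0.1964]
eef_rot: [-0.005, 0.218, 0.976, -0.001]
ft_force: [-1.5, -0.1, -0.6]
gripper_width: 0.0005
gripper_force: 0.0
```

Call:
send_rows(increments=[[[0,0,0],0,0],[[0,0,0],0,0],[[0,0,0],0,0]])

```text
time: 12.25
tool_pos: [0.5383, 0.0526, 0.2025]
eef_rot: [0.001, 0.217, 0.976, 0.0]
ft_force: [1.2, 0.7, 0.3]
gripper_width: 0.0007
gripper_force: 0.0
```

Run:
```python
from pan import *
rows([wp(-1.397,.025,.13),wp(-1.397,.008,.13)])
```

```text
t 12.25 [0.5383 0.0526 0.2025] yaw 64.9 F [1.2 0.7 0.3] q7 0.95
[[1.5, -1.2, 72.5], 0.002, 0]
[[-17.0, 0.0, -0.0], -0.0, 0]
```

Call:
send_rows(increments=[[[1,-1,20],0,0],[[0,0,25],0,0],[[0,0,20],0,0],[[0,0,7],0,0],[[0,0,0],0,0]])

```text
time: 12.67
tool_pos: [0.5353, 0.0528, 0.1285]
eef_rot: [-0.001, 0.217, 0.976, -0.0]
ft_force: [-0.3, 0.9, -0.5]
gripper_width: 0.0004
gripper_force: 0.0
```

Call:
send_rows(increments=[[[-6,0,0],0,0],[[-6,0,0],0,0],[[-4,0,0],0,0],[[0,0,0],0,0],[[0,0,0],0,0]])

```text
time: 13.08
tool_pos: [0.551, 0.0468, 0.13]
eef_rot: [0.001, 0.217, 0.976, 0.0]
ft_force: [-0.4, 0.4, 0.1]
gripper_width: 0.0007
gripper_force: 0.0
```

Run:
```python
from pan import *
z=lambda q:.130+.016*(q+1.397)/1.55
qs=[-1.397,-1.32,-1.24,-1.16,-1.08,-1.0]
rows([wp(q,0,z(q)) for q in qs])
```

```text
t 13.08 [0.551  0.0468 0.13  ] yaw 64.9 F [-0.4  0.4  0.1] q7 0.96
[[-9.4, -1.3, 0.0], 0.002, 0]
[[-1.4, 1.1, -0.8], 0.069, 0]
[[-1.5, 1.2, -0.8], 0.072, 0]
[[-1.5, 1.1, -0.8], 0.073, 0]
[[-1.5, 1.1, -0.8], 0.074, 0]
[[-1.5, 1.1, -0.8], 0.075, 0]
```

Call:
send_rows(increments=[[[-4,-0.5,0],0,0],[[-4,-0.5,0],0,0],[[-1.5,0,0],0,0],[[0,0,0],0,0]])

```text
time: 13.42
tool_pos: [0.5585, 0.0419, 0.1292]
eef_rot: [-0.0, 0.217, 0.976, -0.0]
ft_force: [-0.1, 0.3, -0.2]
gripper_width: 0.0005
gripper_force: 0.0
```

Call:
send_rows(increments=[[[-1.4,1.1,-0.8],0.07,0],[[-1.5,1.1,-0.8],0.072,0],[[-1.5,1.1,-0.8],0.073,0],[[-1.5,1.1,-0.8],0.074,0],[[-1.5,1.1,-0.8],0.075,0]])

```text
time: 13.83
tool_pos: [0.5653, 0.0437, 0.1321]
eef_rot: [-0.002, 0.392, 0.92, -0.0]
ft_force: [-3.3, 2.1, -1.0]
gripper_width: 0.0001
gripper_force: 1.9
```

Run:
```python
from pan import *
z=lambda q:.130+.016*(q+1.397)/1.55
rows([wp(q,0,z(q)) for q in [-1,-.92,-.84,-.76,-.68,-.60]])
im=imaging.capture('wrist');b=imaging.capture('scene')
m=np.hstack([cv2.resize(im[100:340,100:420],(400,300)),cv2.resize(b[150:240,230:350],(400,300),interpolation=2)])
cv2.imwrite('pics/i.png',m)
```

```text
t 13.83 [0.5653 0.0437 0.1321] yaw 43.9 F [-3.3  2.1 -1. ] q7 0.64
[[-3.0, 1.1, -2.0], -0.002, 0]
[[-1.5, 1.1, -0.8], 0.076, 0]
[[-1.5, 1.1, -0.8], 0.078, 0]
[[-1.5, 1.1, -0.8], 0.079, 0]
[[-1.6, 1.1, -0.8], 0.081, 0]
[[-1.6, 1.1, -0.8], 0.082, 0]
```

View pics/i.png

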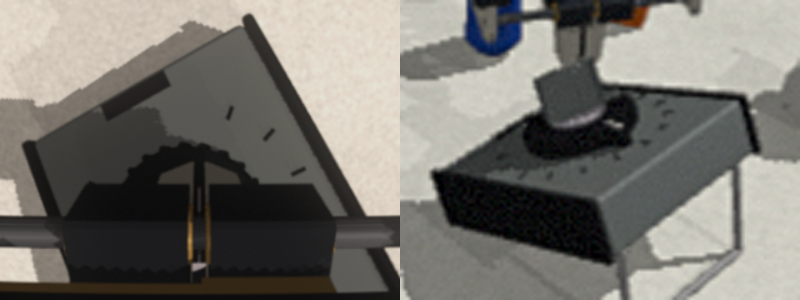

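Scene crop: the fingers touch the bar at its left-front top edge (575,60) and the ring's tab (615,125) has not moved; the 3.9 N reaction is along the push. I'll carry on.

Call:
send_rows(increments=[[[-2,1.1,-1.5],0.076,0],[[-1.5,1.1,-0.8],0.078,0],[[-1.5,1.1,-0.8],0.079,0],[[-1.6,1.1,-0.8],0.081,0],[[-1.6,1.1,-0.8],0.082,0]])

```text
time: 14.35
tool_pos: [0.5757, 0.0412, 0.1373]
eef_rot: [-0.001, 0.564, 0.826, 0.0]
ft_force: [-1.5, 4.3, -2.4]
gripper_width: 0.0006
gripper_force: 2.3
```

Run:
```python
from pan import *
z=lambda q:.130+.016*(q+1.397)/1.55
rows([wp(q,0,z(q)) for q in [-.6,-.52,-.44,-.36,-.28,-.2]])
```

```text
t 14.35 [0.5757 0.0412 0.1373] yaw 21.4 F [-1.5  4.3 -2.4] q7 0.3
[[-2.3, 0.6, -0.9], 0.001, 0]
[[-1.6, 1.1, -0.8], 0.084, 0]
[[-1.6, 1.2, -0.8], 0.085, 0]
[[-1.6, 1.2, -0.8], 0.087, 0]
[[-1.6, 1.2, -0.8], 0.088, 0]
[[-1.6, 1.3, -0.8], 0.089, 0]
```

Call:
send_rows(increments=[[[-2,1.2,-0.8],0.084,0],[[-1.6,1.2,-0.8],0.085,0],[[-1.6,1.2,-0.8],0.087,0],[[-1.6,1.2,-0.8],0.088,0],[[-1.6,1.3,-0.8],0.089,0]])

```text
time: 14.77
tool_pos: [0.5844, 0.0345, 0.1417]
eef_rot: [-0.001, 0.728, 0.686, 0.001]
ft_force: [0.6, 4.4, -3.2]
gripper_width: 0.0007
gripper_force: 2.3
```

Run:
```python
from pan import *
z=lambda q:.130+.016*(q+1.397)/1.55
rows([wp(q,0,z(q)) for q in [-.2,-.13,-.06,0,.06]])
im=imaging.capture('scene');cv2.imwrite('pics/s5.png',im);cv2.imwrite('pics/t5.png',imaging.capture('top'))
```

```text
t 14.77 [0.5844 0.0345 0.1417] yaw -3.4 F [ 0.6  4.4 -3.2] q7 -0.08
[[-2.0, 0.2, -0.7], 0.001, 0]
[[-1.4, 1.1, -0.7], 0.079, 0]
[[-1.4, 1.2, -0.7], 0.079, 0]
[[-1.2, 1.0, -0.6], 0.068, 0]
[[-1.2, 1.0, -0.6], 0.068, 0]
```

Call:
send_rows(increments=[[[-1.4,1.1,-0.7],0.079,0],[[-1.4,1.2,-0.7],0.079,0],[[-1.2,1,-0.6],0.068,0],[[0,0,0],0,0],[[0,0,0],0,0]])

```text
time: 15.28
tool_pos: [0.5877, 0.0293, 0.1439]
eef_rot: [-0.0, 0.799, 0.601, 0.001]
ft_force: [2.1, 5.3, -3.2]
gripper_width: 0.0006
gripper_force: 2.5
```

Call:
send_rows(increments=[[[6,0,0],0,0],[[12,0,0],0,0],[[0,0,-20],0,0],[[0,0,-35],0,0],[[0,0,-40],0,0]])

```text
time: 15.7
tool_pos: [0.5905, 0.0452, 0.2379]
eef_rot: [-0.001, 0.8, 0.6, -0.003]
ft_force: [1.1, -0.1, 0.6]
gripper_width: 0.0006
gripper_force: 0.0
```

Run:
```python
from pan import *
rows([wp(0,.02,.25)])
T=pose('wrist');F=frame(*v[:3],v[6])
for q in(0,.15):print(proj('wrist',pt(F,.039,q,.0225),T),proj('wrist',pt(F,.02,q,.061),T),proj('wrist',pt(F,-.026,q,.061),T))
```

```text
t 15.7 [0.5905 0.0452 0.2379] yaw -16.3 F [ 1.1 -0.1  0.6] q7 -0.32
[[2.5, 1.8, -12.1], 0.003, 0]
[297.71098103 228.21834143] [262.13465249 239.61928723] [219.9096945  229.34854055]
[297.02592896 233.57086972] [261.8916287  242.57807237] [219.9995737  225.70396595]
```

Call:
send_rows(increments=[[[0,0,-40],0,0],[[-20,0,-30],0,0],[[-30,10,0],0,0],[[0,0,0],0,0],[[0,0,0],0,0]])

```text
time: 16.12
tool_pos: [0.5879, -0.0085, 0.31]
eef_rot: [0.001, 0.802, 0.598, 0.0]
ft_force: [-0.7, 1.4, 0.4]
gripper_width: 0.0007
gripper_force: 0.0
```

Call:
send_rows(increments=[[[0,0,0],0,0],[[0,0,0],0,0]])

```text
time: 16.28
tool_pos: [0.5873, -0.0044, 0.3081]
eef_rot: [-0.001, 0.8, 0.6, -0.0]
ft_force: [-0.4, -0.0, -0.6]
gripper_width: 0.0006
gripper_force: 0.0
```

Run:
```python
from pan import *
s=monitor.state();T=pose('wrist',s);np.save('w6.npy',T);im=imaging.capture('wrist');cv2.imwrite('pics/w6.png',im)
F=frame(*v[:3],v[6]);c=proj('wrist',F[:3,3],T);print(s['tool_pos'],c)
x0=int(np.clip(c[0]-80,0,352));y0=int(np.clip(c[1]-60,0,264));print(x0,y0)
for q in(0,.15):print([((proj('wrist',pt(F,r,q,h),T)+.5-[x0,y0])*5).round() for r,h in((.039,.0225),(.02,.061),(-.026,.061),(.063,.017))])
cv2.imwrite('pics/j.png',cv2.resize(im[y0:y0+120,x0:x0+160],(800,600),interpolation=2))
```

```text
[ 0.5872956  -0.00443674  0.30814428] [261.28345817 158.88187893]
181 98
[array([508., 337.]), array([355., 360.]), array([180., 339.]), array([615., 343.])]
[array([506., 362.]), array([354., 374.]), array([180., 323.]), array([610., 383.])]
```

View pics/j.png

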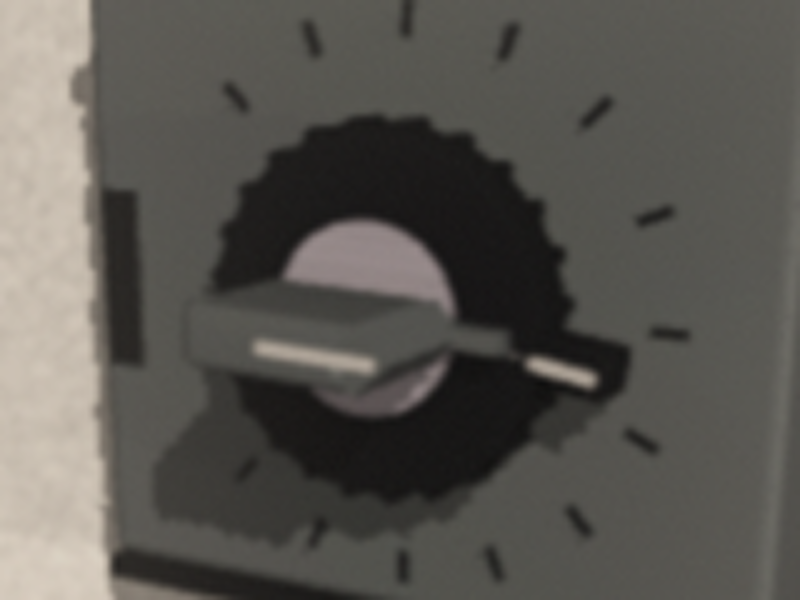

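Wrist crop (5x): nose tip at (515,343), bar's white line (255,348)→(377,367), tab's white line (527,362)→(597,381). The pointer still lags the tab by a little; I'll work out by how much.

```bash
cat > fit.py <<'E'
from pan import *
def plane_q(T,F,p,h):
    o,d=ray('wrist',*p,T);n=F[:3,2];P=o+d*((n@F[:3,3]+h-n@o)/(n@d));return (np.linalg.inv(F)@np.append(P,1))[:2]
def ana(T,nat,tk,nose,bar,tab):
    f=lambda v:np.append(np.ravel([proj('wrist',pt(frame(*v[:3],v[4]),v[3],q,0),T)-nat(p) for p,q in tk]),[(v[4]-.096)/.0015,(v[3]-.0708)/.0005])
    r=least_squares(f,[.593,.008,-.287,.0708,.096]);F=frame(*r.x[:3],r.x[4]);print(r.x.round(4),np.sqrt(np.mean(r.fun**2)).round(2))
    ang=lambda a:np.arctan2(-a[1],a[0])
    n=plane_q(T,F,nat(nose),.0225);print('nose',n.round(4),ang(n))
    a,b=[plane_q(T,F,nat(p),.061) for p in bar];print('bar',a.round(4),b.round(4),ang(b-a))
    a,b=[plane_q(T,F,nat(p),.019) for p in tab];print('tab',a.round(4),b.round(4),ang(b-a),ang(a),ang(b))
E
python3 - <<'E'
from fit import *
k=np.pi/8
tk=[((670,333),0)]+[(p,(i+1)*k) for i,p in enumerate([(642,441),(580,522),(495,564),(404,567),(317,531),(248,470)])]+[(p,-(i+1)*k) for i,p in enumerate([(656,216),(596,112),(509,42),(407,18),(312,39),(236,97)])]
ana(np.load('w6.npy'),lambda p:np.array([181+(p[0]+.5)/5-.5,98+(p[1]+.5)/5-.5]),tk,(515,343),[(255,348),(377,367)],[(527,362),(597,381)])
R_=[(410,523),(497,508),(567,460),(611,391),(625,310),(607,231),(560,165)];L_=[(325,508),(254,460),(206,391),(191,310),(208,231),(256,165)]
tk=[(p,-i*k) for i,p in enumerate(R_)]+[(p,(i+1)*k) for i,p in enumerate(L_)]
ana(np.load('w4.npy'),lambda p:np.array([172+(p[0]+.5)/4-.5,94+(p[1]+.5)/4-.5]),tk,(540,311),[(402,245),(512,268)],[(396,405),(385,482)])
E
```

```text
[ 0.5931  0.008  -0.2878  0.0708  0.096 ] 0.26
nose [ 0.0406 -0.0013] 0.032212746101984234
bar [-0.0057 -0.0001] [ 0.0253 -0.001 ] 0.03043086382199292
tab [ 0.0423 -0.0063] [ 0.0597 -0.0088] 0.14458143539944315 0.14771369208358537 0.14679911409460814
[ 0.5928  0.008  -0.2865  0.0708  0.0961] 0.33
nose [0.0069 0.0392] -1.397009431972357
bar [-0.0014 -0.0048] [0.0052 0.0254] -1.3562869441084664
tab [ 0.0356 -0.0051] [ 0.0592 -0.0086] 0.14619290275618815 0.14315201569758035 0.14436509531385433
```

Two methods agree: level 0.031, limit 0.146 (unchanged within 0.002 from before). 0.115 rad is left; I'll redo the last push that much further.

```bash
cat > nxt.py <<'E'
from pan import *
base=np.array([.5877,.0293,.1439])
c0,a0=wp(0,0,0)
def tgt(dq,gap,z):
    c,a=wp(dq,gap,0);c=base+c-c0;c[2]=z;return c,a
E
python3 - <<'E'
from nxt import *
rows([tgt(.115,.02,.25),tgt(.115,.02,.146),tgt(.115,.005,.146),tgt(.115,0,.146)])
E
```

```text
t 16.33 [ 0.5873 -0.0043  0.3081] yaw -16.3 F [-0.7 -0.3  0.2] q7 -0.25
[[49.8, -4.5, 58.1], 0.133, 0]
[[0.0, 0.0, 104.0], -0.0, 0]
[[-15.0, -0.0, -0.0], -0.0, 0]
[[-5.0, 0.0, -0.0], -0.0, 0]
```

Call:
send_rows(increments=[[[20,-2,0],0,0],[[25,-2,20],0.066,0],[[5,0,38],0.067,0],[[0,0,0],0,0],[[0,0,0],0,0]])

```text
time: 16.75
tool_pos: [0.5962, 0.0443, 0.2485]
eef_rot: [-0.001, 0.838, 0.546, -0.003]
ft_force: [0.5, -0.7, 0.0]
gripper_width: 0.0003
gripper_force: 0.0
```

Call:
send_rows(increments=[[[0,0,0],0,0],[[0,0,0],0,0]])

```text
time: 16.92
tool_pos: [0.5993, 0.0423, 0.2528]
eef_rot: [0.001, 0.839, 0.545, 0.001]
ft_force: [0.0, 0.1, -0.4]
gripper_width: 0.0004
gripper_force: 0.0
```

Run:
```python
from nxt import *
rows([tgt(.115,.02,.146),tgt(.115,.005,.146),tgt(.115,0,.146)])
```

```text
t 16.92 [0.5993 0.0423 0.2528] yaw -24.0 F [ 0.   0.1 -0.4] q7 -0.44
[[1.3, -3.1, 106.8], -0.002, 0]
[[-15.0, -0.0, -0.0], -0.0, 0]
[[-5.0, 0.0, -0.0], -0.0, 0]
```

Call:
send_rows(increments=[[[1,-3,25],0,0],[[0,0,35],0,0],[[0,0,32],0,0],[[0,0,13],0,0],[[0,0,0],0,0]])

```text
time: 17.33
tool_pos: [0.5942, 0.0444, 0.1439]
eef_rot: [-0.001, 0.839, 0.544, -0.002]
ft_force: [-0.2, 1.1, 0.9]
gripper_width: 0.0008
gripper_force: 0.0
```

Call:
send_rows(increments=[[[-5,0,0],0,0],[[-6,0,0],0,0],[[-4,0,0],0,0],[[0,0,0],0,0],[[0,0,0],0,0]])

```text
time: 17.75
tool_pos: [0.5905, 0.031, 0.1474]
eef_rot: [0.0, 0.839, 0.544, 0.001]
ft_force: [-0.2, -0.5, 0.2]
gripper_width: 0.0001
gripper_force: 0.0
```

Run:
```python
from nxt import *
rows([tgt(.115,0,.146)])
```

```text
t 17.75 [0.5905 0.031  0.1474] yaw -24.1 F [-0.2 -0.5  0.2] q7 -0.4
[[-4.9, 0.4, 1.4], -0.003, 0]
```

Call:
send_rows(increments=[[[-2,0,0.5],0,0],[[-2,0,0.5],0,0],[[-1,0,0],0,0],[[0,0,0],0,0],[[0,0,0],0,0]])

```text
time: 18.17
tool_pos: [0.5887, 0.0282, 0.1456]
eef_rot: [0.0, 0.838, 0.545, 0.001]
ft_force: [1.4, 3.2, 2.8]
gripper_width: 0.0007
gripper_force: 2.0
```

Run:
```python
from nxt import *
rows([tgt(.115,0,.146)])
```

```text
t 18.17 [0.5887 0.0282 0.1456] yaw -24.0 F [1.4 3.2 2.8] q7 -0.39
[[-1.6, 0.8, -0.4], -0.001, 0]
```

Call:
send_rows(increments=[[[-1,0.3,0],0,0],[[-0.8,0.3,0],0,0],[[0,0,0],0,0],[[0,0,0],0,0]])

```text
time: 18.5
tool_pos: [0.5888, 0.0266, 0.1457]
eef_rot: [0.0, 0.838, 0.545, 0.001]
ft_force: [2.9, 4.2, 4.8]
gripper_width: 0.0007
gripper_force: 3.0
```

Run:
```python
from nxt import *
rows([tgt(.115,0,.146)])
```

```text
t 18.5 [0.5888 0.0266 0.1457] yaw -24.0 F [2.9 4.2 4.8] q7 -0.39
[[-0.2, 0.2, -0.3], -0.001, 0]
```

Call:
send_rows(increments=[[[6,0,0],0,0],[[12,0,0],0,0],[[0,0,-20],0,0],[[0,0,-35],0,0],[[0,0,-40],0,0]])

```text
time: 18.92
tool_pos: [0.5921, 0.0418, 0.2376]
eef_rot: [-0.001, 0.839, 0.545, -0.004]
ft_force: [1.4, -0.1, 1.0]
gripper_width: 0.0007
gripper_force: 0.0
```

Call:
send_rows(increments=[[[0,0,-40],-0.067,0],[[-20,2,-28],-0.067,0],[[-30,2,0],0,0],[[0,0,0],0,0],[[0,0,0],0,0]])

```text
time: 19.33
tool_pos: [0.5826, -0.0097, 0.3078]
eef_rot: [0.0, 0.802, 0.598, -0.001]
ft_force: [0.8, 0.2, -0.8]
gripper_width: 0.0005
gripper_force: 0.0
```

Call:
send_rows(increments=[[[0,0,0],0,0],[[0,0,0],0,0]])

```text
time: 19.5
tool_pos: [0.5827, -0.0059, 0.3066]
eef_rot: [-0.001, 0.8, 0.6, -0.001]
ft_force: [-0.5, 0.8, -0.1]
gripper_width: 0.0002
gripper_force: 0.0
```

Run:
```python
from pan import *
s=monitor.state();T=pose('wrist',s);np.save('w7.npy',T);im=imaging.capture('wrist');cv2.imwrite('pics/w7.png',im)
F=frame(*v[:3],v[6]);c=proj('wrist',F[:3,3],T);print(s['tool_pos'],c)
x0=int(np.clip(c[0]-80,0,352));y0=int(np.clip(c[1]-60,0,264));print(x0,y0)
cv2.imwrite('pics/k.png',cv2.resize(im[y0:y0+120,x0:x0+160],(800,600),interpolation=2))
```

```text
[ 0.58272682 -0.00585051  0.30658432] [264.62861938 156.97391243]
184 96
```

View pics/k.png

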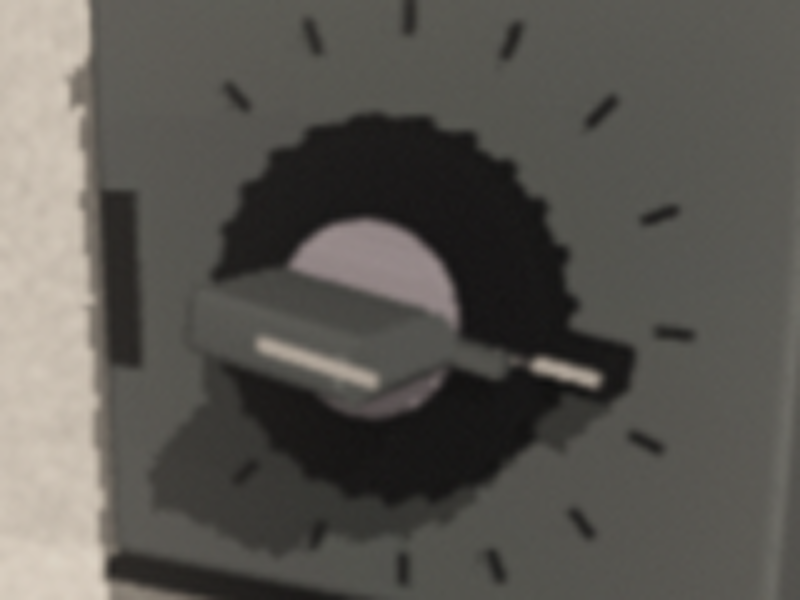

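The nose tip is now at (510,364), bar line (257,344)→(380,382), tab line (530,362)→(601,381): nearly parallel. Checking the angles and the bystanders.

Run:
```python
from fit import *
k=np.pi/8
tk=[((674,333),0)]+[(p,(i+1)*k) for i,p in enumerate([(646,441),(582,523),(495,566),(404,569),(316,533),(246,472)])]+[(p,-(i+1)*k) for i,p in enumerate([(660,214),(601,111),(512,41),(409,17),(313,37),(236,97)])]
ana(np.load('w7.npy'),lambda p:np.array([184+(p[0]+.5)/5-.5,96+(p[1]+.5)/5-.5]),tk,(510,364),[(257,344),(380,382)],[(530,362),(601,381)])
# bystanders: pixel change in scene view vs start
a=cv2.imread('pics/scene0.png');b=imaging.capture('scene');cv2.imwrite('pics/s7.png',b)
d=(cv2.absdiff(a,b).max(2)>40).astype(np.uint8);n,_,st,_=cv2.connectedComponentsWithStats(cv2.morphologyEx(d,cv2.MORPH_CLOSE,np.ones((5,5))))
print([x.tolist() for x in st[1:] if x[4]>15])
```

```text
[ 0.5929  0.0081 -0.2883  0.0708  0.096 ] 0.25
nose [ 0.0387 -0.0065] 0.16628874035775906
bar [-0.0057  0.0006] [ 0.0251 -0.0045] 0.1651409515884897
tab [ 0.0422 -0.0063] [ 0.0597 -0.0088] 0.14375651328081512 0.14822668634028194 0.14691798758282604
[[76, 0, 72, 98, 3004], [246, 0, 87, 153, 5135], [297, 88, 11, 8, 55], [145, 102, 93, 32, 979], [58, 137, 51, 20, 386], [244, 147, 6, 9, 40], [35, 159, 15, 5, 27], [0, 166, 31, 17, 191], [270, 167, 25, 20, 192], [0, 179, 72, 24, 214], [0, 224, 184, 78, 6868], [181, 238, 14, 21, 148]]
```

Level 0.166 against limit 0.147: aligned to about 1°. The ring is unmoved (0.146 → 0.147) and the arm is clear, so I'm handing in.

```bash
python3 -c "
from h import *
print(ticket.hand_in())"
```

```text
the job is handed in; nothing more can be done
None
```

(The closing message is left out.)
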